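Dock a sample rack and lock the over-centre lever

ROBOT

A 6-joint arm with a two-finger parallel gripper is mounted at the origin on the work surface. World frame = base frame: x ahead of the robot, y to its left, z up, the work surface at z = 0. Lengths are in mm, angles in rad, forces in N, time in s.
With the tool pointing down it reaches from about 250 to 775 mm from the base axis. Payload 4 kg.
Tool frame: the origin (TCP) lies midway between the tips of the shut fingers; the grasp point (between the pads) lies 19 mm behind it; z points along the fingers, y is the line along which they close (so a half turn about z gives the same grasp; the last joint's range is limited). The gripper opens to 85 mm and grips with 20 to 120 N. Pads are 22 mm wide; open, the fingers measure 114 mm over their backs; the gripper's body (76 mm by 85 mm) begins 54 mm behind the grasp point. The pads swing forward as they close: fully open they stand 13 mm farther back than shut.
Start: joints at [-0.103, 0.087, 1.371, -0, 1.684, -0.103], TCP at [550.016, -0.006, 231.341] pointing down, gripper open.
Joint ranges: [-3.1, 3.1], [-0.76, 2.03], [0.27, 2.55], [-1.08, 4.22], [0.17, 2.65], [-2.57, 2.57]. Speed limits (rad/s): [2.79, 2.79, 3.14, 3.14, 3.14, 3.14].

INTERFACE

Orientations are given as a 3x3 rotation matrix whose columns are the frame's x, y, z axes.
In Python, from plant import bot gives the robot as it stands.
- The arm moves only by the shell command python3 -m crank 'ROWS' [FORCE]. ROWS is JSON, a list of rows, each an object with "travel": the shift along the tool's x, y, z normalised to -1 to 1, where 1 is 0.2 m, a list of three; "roll": the turn about the tool's z normalised to -1 to 1, where 1 is 30 degrees; "gripper": the closure, from -1 (fully open) to 1 (shut), so that 0 is half open. A call has 1 to 20 rows; each row is the pose to reach, as a shift and turn from the pose commanded when the call began, along the tool's axes at that moment; what a row does not reach only later rows make up. A row lasts 1/8 s, in which the tool goes at most 62.5 mm and 10.7 degrees, less where a joint would pass 70% of its speed; a pose out of reach is approached as far as the arm can. A call with a number of a shift or a turn outside -1 to 1 is refused whole. A call with a gripper value outside its range is refused whole. The fingers move at their own pace and stop on an object; FORCE is the grip in N (left out, the last holds). Time passes only in rows, so rows that repeat a pose let the fingers close. It gives the time, the measured TCP pose, the force, the opening and the grip force at its end, in the units of the state.
- bot.get_state(): the state, without advancing time (a new reading comes with each control period).
- bot.camera(name): name is "scene" or "side" or "wrist"; returns a dict with "frame" (400x640x3 uint8, red, green, blue), "vfov" (degrees; the focal length in pixels is half the picture's height over the tangent of half this angle, whatever the lens; pixels are square), "cx", "cy" (the principal point, pixels), "k1" (the pictures are not rectified: a ray, as slopes to the right and down, at radius r is drawn at 1 + k1 r^2 times it, then the intrinsics apply), "R" (3x3) and "t" (3): a world point X has camera coordinates R X + t. Camera axes: x right, y down, z forward; pixel columns grow to the right and rows downward; lengths in mm; the calibration is good to about 2 mm. A picture is of the moment at which its call begins. There is no depth.
- bot.hand_in(): hands the job in; it is judged then, once.
The state is a dict: "time": time; "joint_pos": joint angles; "joint_vel": joint speeds; "joint_torque": joint torques, N m; "ee_pos": TCP position; "ee_rot": TCP orientation; "contact_force": force on the tool from outside, world axes, zero at the start; "moment": the same for the moment, N m; "opening": finger opening in mm; "grip_force": force on a finger pad.
Only numpy, scipy, OpenCV 4.12 (cv2) and the standard library are available. Lean on these libraries where they do the work, as an engineer would, in place of code of your own. Each camera call takes 0.05 s, during which the arm holds its last target. There are 200 camera calls.

TASK

The rack of blood tubes stands short of its place in the loading dock: push it along the dock with your fingertips until it rests fully home against the end stop. Then push the handle of the over-centre lever beside it past its dead point until it snaps over and stays locked, with its nose behind the rack. Only push: lift nothing, do not tip the rack, leave the jar, the foam rack and the box where they stand, and finish with your hand clear.

Things in the scene. Friction and masses are not known exactly. Their poses are not given: they have to be found in the camera images.
- dock: fixed loading dock: grey plate 340 x 90 mm, 12 mm thick, with a rail 26 mm high (from the bench) along each side, 60 mm apart inside, and an upright end stop 52 mm high. Origin on the bench under the channel's centre line; x points along the channel to the end stop (face at x = +110 mm), y across to the side without the lever, z up. The other end (x = -200 mm) is open.
- rack: loose white sample rack, 170 x 56 mm, 46 mm high, 0.25 to 0.5 kg, with ten purple-capped tubes fixed in it that rise to 98 mm above the bench. Origin at the centre of its underside, x along it towards the end stop. It slides on the dock's plate (12 mm above the bench) between the rails and starts 25 to 60 mm short of home.
- rack_rear (a point): centre of the rack's flat rear face, the face to push on (56 mm wide, 12 to 58 mm above the bench); this point is 36 mm above the bench, 85 mm behind the rack's centre. Axes as the rack's: x points into the face, towards the end stop. The nearest tubes stand 40 mm ahead of this face.
- rack_home (a point): point fixed in the dock where rack_rear lies when the rack is fully home: dock x = -60 mm, y = 0, 36 mm above the bench; axes as the dock's
- lever (a joint): angle of the over-centre lever about its vertical pivot, rad: 0 = open (its start, at a stop), growing clockwise seen from above, 1.745 = locked, at its other stop. A spring drives it away from the dead point at 1.10: let go before, it springs back to open; beyond, it snaps on to locked and stays. It resists with about 4 N at the grip, fading near the dead point.
- lever_pivot (a point): point on the lever's vertical pivot axis, at dock x = -70 mm, y = -58 mm, 57 mm above the bench, the height of the grip's middle; axes as the dock's. The hub is 42 mm in diameter; its dark spring strut runs along the rail to a post 55 mm further towards the end stop, all up to 66 mm above the bench.
- lever_grip (a point): middle of the lever's upright black round grip, 20 mm in diameter, 30 to 85 mm above the bench, 105 mm from the pivot axis, on a bar 12 mm wide (38 to 48 mm above the bench). Seen from above, open it points 70 degrees clockwise from the dock's +x (away from the channel, slightly forward); locked, 170 degrees clockwise (back along the dock).
- lever_nose (a point): end of the lever's steel nose, a bar 46 mm long from the pivot, 12 mm wide, 36 to 50 mm above the bench, that turns with the handle: open, it points back along the dock, beside the channel; locked, it lies across the channel 4 mm behind the rear face of a rack that is home
- pot: bystander: small closed sample jar with white cap, 48 mm in diameter, 62 mm high; origin at the centre of its underside
- foam_rack: bystander: white foam block 100 x 200 x 40 mm with purple-capped tubes up to 92 mm high; origin at the centre of its underside, y along its length
- tip_box: bystander: plain grey plastic box 80 x 115 x 50 mm; origin at the centre of its underside, y along its length
Things that resemble listed ones, but are neither listed nor needed, are in the scene too. What is shaped like the rack but orange is not meant.

How it is judged (in metres and radians):
On the way, in this order (a step that is already met when the one before it is completed fails the run):
1. the rack is fully home against the end stop while the lever is still open (x of rack_rear in the frame of rack_home above -0.0035 m and value of joint lever below 0.5 rad), for 0.2 s.
2. the lever has gone past its dead point and reached its locked stop (value of joint lever above 1.65 rad), for 0.2 s.
At the end, for the whole second after the job is handed in: The rack's rear face is within 4.5 mm of its home position (3.5 mm when first pushed home, before the lever is moved) and within 8 mm in all, the lever stands at more than 1.65 rad and is still (x of rack_rear in the frame of rack_home above -0.0045 m and distance between rack_rear and rack_home below 0.008 m and value of joint lever above 1.65 rad and velocity of joint lever below 0.05 rad/s); the robot touches nothing.
It fails at once if the rack is lifted more than 10 mm (z of rack_rear in the frame of rack_home above 0.01 m).
It fails at once if the rack is tipped more than 0.2 rad (angle between rack_rear's own z axis and vertical above 0.2 rad).
It fails at once if the jar is lifted, tipped or moved more than 20 mm (distance of pot from where it was at the start of the episode above 0.02 m or angle between pot's own z axis and vertical above 0.35 rad).
It fails at once if the foam rack is lifted or moved more than 20 mm (distance of foam_rack from where it was at the start of the episode above 0.02 m).
It fails at once if the grey box is lifted or moved more than 20 mm (distance of tip_box from where it was at the start of the episode above 0.02 m).
It also fails if it takes over 48 s, if anything falls off the work surface, if the arm or the gripper's body presses on something with over 40 N, if the wrist force passes 120 N, or if a joint passes its speed limit or range.

## Working session

There is one attempt and no reset: what is moved stays moved. The work goes in short steps, Python scripts to look and compute and a shell command to move; the robot and the scene stay as the last step left them, time stands still between calls to the robot, and variables do not carry over. Pictures are saved under pics/ and viewed, at most 10 in all, crops included, and the job is handed in when it is done.

```bash
mkdir -p pics; cat > h.py <<'E'
import numpy as np, cv2
from plant import bot
def K(c):
    f=200/np.tan(np.radians(c["vfov"])/2); return f
def ray(c,u,v):
    f=K(c); d=np.array([(u-c["cx"])/f,(v-c["cy"])/f]); s=d.copy()
    for _ in range(30): s=d/(1+c["k1"]*(s@s))
    R=np.array(c["R"]);t=np.array(c["t"])
    o=-R.T@t; r=R.T@np.array([s[0],s[1],1]); return o,r/np.linalg.norm(r)
def plane(c,u,v,z):
    o,r=ray(c,u,v); return o+r*(z-o[2])/r[2]
def proj(c,X):
    p=np.array(c["R"])@np.array(X)+np.array(c["t"]); s=p[:2]/p[2]; s=s*(1+c["k1"]*(s@s)); return s*K(c)+[c["cx"],c["cy"]]
def tri(c1,p1,c2,p2):
    o1,r1=ray(c1,*p1);o2,r2=ray(c2,*p2)
    a=np.linalg.lstsq(np.c_[r1,-r2],o2-o1,rcond=None)[0]
    A=o1+a[0]*r1;B=o2+a[1]*r2; return (A+B)/2,np.linalg.norm(A-B)
def save(c,n): cv2.imwrite(n,c["frame"][:,:,::-1])
E
python3 - <<'E'
from h import *
import pickle
d={}
for n in("scene","side","wrist"):
    d[n]=bot.camera(n); save(d[n],f"pics/{n}0.png"); c=d[n]
    print(n,c["vfov"],c["cx"],c["cy"],c["k1"],(-np.array(c["R"]).T@np.array(c["t"])).round(),np.array(c["R"])[2].round(2))
pickle.dump(d,open("d0.pkl","wb"))
s=bot.get_state(); print(s["ee_pos"],np.round(s["ee_rot"],3))
E
```

```text
scene 51.351077973119345 320.6319877259009 190.33206184146593 -0.0900981254584208 [882. 397. 809.] [-0.38 -0.38 -0.84]
side 44.92375127301979 313.30204884580814 210.27732805129781 -0.06584883712569396 [ 333. -731.  750.] [ 0.19  0.73 -0.66]
wrist 58.586375964819126 324.8228301545881 206.43808097355648 0.022227413660430552 [550.  76. 373.] [-0.   -0.3  -0.96]
[5.49614349e+02 3.90315341e-02 2.30390810e+02] [[-0.     1.    -0.002]
 [ 1.     0.     0.   ]
 [ 0.    -0.002 -1.   ]]
```

View pics/scene0.png

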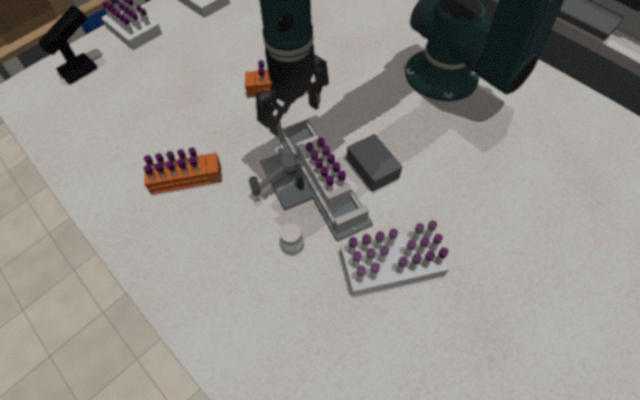

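View pics/side0.png

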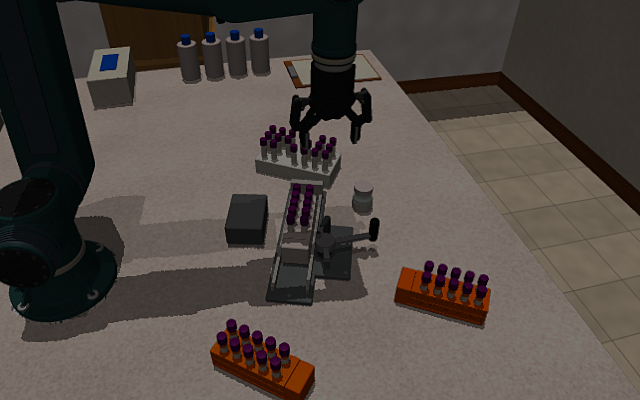

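The scene picture shows the dock from (275,130) to (355,225), with white racked tubes at (325,165), the lever grip at (255,187), the jar at (291,238), the grey box at (373,160) and the foam rack at (395,255). In the side picture the dock's open end is at (290,295), the rack at (300,205) and the grip at (374,230).

Possible mix-ups:
- Orange look-alikes at scene (182,170) and (258,80), side (445,295) and (262,358).
- White foam rack at side (298,155).
- White rack with tubes on the far bench at scene (130,20).

I choose the white rack in the dock at scene (325,165), and will check it in a close crop.

```bash
python3 - <<'E'
import pickle,cv2,numpy as np
d=pickle.load(open("d0.pkl","rb"))
a=d["scene"]["frame"][110:250,235:385,::-1]; b=d["side"]["frame"][170:310,255:390,::-1]
f=lambda i,g:np.clip(255*(cv2.resize(i,(400,int(400*i.shape[0]/i.shape[1])),interpolation=cv2.INTER_CUBIC)/255.)**g,0,255).astype(np.uint8)
A=f(a,1);B=f(b,.6);h=max(len(A),len(B));P=np.zeros((h,800,3),np.uint8);P[:len(A),:400]=A;P[:len(B),400:]=B
cv2.imwrite("pics/crop1.png",P);print(400/150,400/135)
E
```

```text
2.6666666666666665 2.962962962962963
```

View pics/crop1.png

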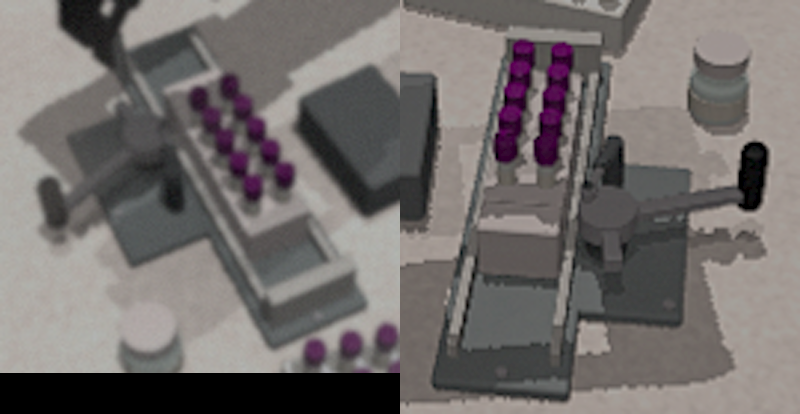

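View pics/wrist0.png

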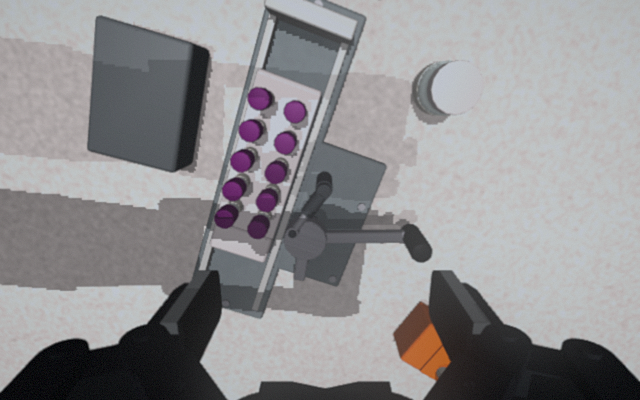

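The crop confirms it: the white rack with two rows of five purple caps is in the grey dock, the end stop is at its far end (top in wrist view), and the lever sits on the right. Wrist pixels: hub (307,240), grip about (415,240), end stop (313,18), rack's rear top edge (213,248)-(265,262), jar (452,88). Next I triangulate these.

```bash
python3 - <<'E'
from h import *
import pickle
d=pickle.load(open("d0.pkl","rb")); w,s,e=d["wrist"],d["side"],d["scene"]
print("nadir px",proj(w,[550,76,0]))
hs=(325.2,241.5);gs=(374.5,220)
for n,p,q,r in [("hub",(307,240),hs,(291,162.5)),("griptop",(409,231),gs,(254.5,179.4))]:
    print(n,"w-s",tri(w,p,s,q),"\n w-e",tri(w,p,e,r),"s-e",tri(s,q,e,r))
# purple caps centroids
for n in d:
    c=d[n];hsv=cv2.cvtColor(c["frame"],cv2.COLOR_RGB2HSV)
    m=cv2.inRange(hsv,(135,90,25),(165,255,255)); k,_,st,ce=cv2.connectedComponentsWithStats(m)
    box={"wrist":(180,60,330,260),"side":(275,170,325,240),"scene":(295,130,350,195)}[n]
    P=[ce[i] for i in range(1,k) if st[i,4]>20 and box[0]<ce[i][0]<box[2] and box[1]<ce[i][1]<box[3]]
    print(n,np.round(P,1).tolist())
    if n=="wrist":
        X=np.array([plane(w,*p,94)[:2] for p in P]);print("caps",X.round(1).tolist(),X.mean(0)); _,_,V=np.linalg.svd(X-X.mean(0)); print(V[0],np.degrees(np.arctan2(V[0][1],V[0][0])))
for n,p,z in [("stopL",(268,5),52),("stopR",(351,38),52),("rearL",(213,248),58),("rearR",(265,262),58),("hub",(307,240),66),("grip",(409,231),85),("pot",(452,88),62),("frontL",(256,67),58),("frontR",(320,89),58),("rail near R",(262,305),26),("rail R far",(346,48),26),("plateR near",(262,317),12),("plateR far",(366,15),12)]:
    print(n,plane(w,*p,z).round(1))
E
```

```text
nadir px [326.18199233  95.85933501]
hub w-s (array([531.05728733, -59.90330584,  45.90101489]), np.float64(0.42467259054794987)) 
 w-e (array([529.8078756 , -59.56218756,  39.45508045]), np.float64(6.1218146663864905)) s-e (array([531.15549229, -55.30734622,  41.7338566 ]), np.float64(2.034768909246602))
griptop w-s (array([633.39928532, -43.83593535,  67.2158944 ]), np.float64(14.637631194365072)) 
 w-e (array([628.41661844, -48.94456523,  74.22281864]), np.float64(19.162440296513164)) s-e (array([633.87546273, -55.89080274,  80.95263626]), np.float64(2.7615183436360136))
scene [[331.2, 159.0], [320.1, 164.4]]
side [[296.3, 185.2], [309.3, 186.2], [294.9, 192.4], [307.8, 193.5], [293.4, 200.0], [306.7, 201.0], [291.6, 207.9], [305.4, 208.8]]
wrist [[259.1, 98.2], [294.6, 111.4], [250.0, 130.2], [284.7, 142.6], [241.7, 160.3], [275.2, 172.3], [233.3, 189.1], [266.0, 200.5], [225.5, 216.2], [257.3, 227.5]]
caps [[499.8, 74.2], [526.1, 64.8], [491.6, 50.8], [517.9, 41.4], [483.6, 27.5], [509.5, 18.0], [475.2, 4.2], [501.1, -5.4], [467.1, -18.9], [492.7, -28.8]] [496.45949864  22.76098129]
[0.33207249 0.94325387] 70.60538416943949
stopL [503.4 144.7  52. ]
stopR [570.2 121.   52. ]
rearL [441.9 -63.3  58. ]
rearR [490.9 -78.   58. ]
hub [532.4 -51.6  66. ]
grip [621.5 -35.2  85. ]
pot [653.5  81.9  62. ]
frontL [492.2  98.4  58. ]
frontR [544.8  81.4  58. ]
rail near R [ 479.1 -146.1   26. ]
rail R far [567.6 116.5  26. ]
plateR near [ 475.4 -171.    12. ]
plateR far [585.8 145.4  12. ]
```

Positions found, and the checks agree:
- **Dock axis:** 70.7° from world x. Channel centre is at cross −462 and the hub at about (531,−60), giving a 59 mm offset against 58 given.
- **Rack:** about 169 mm long, as described, with its rear about 41 mm short of home.
- **Grip:** about (636,−58).

I'll now move behind the rack with the fingers shut.

```bash
python3 -m crank '[{"travel":[-0.52,-0.48,0],"roll":0.643,"gripper":1},{"travel":[-0.52,-0.48,0],"roll":0.643,"gripper":1},{"travel":[-0.52,-0.48,0],"roll":0.643,"gripper":1},{"travel":[-0.52,-0.48,0],"roll":0.643,"gripper":1},{"travel":[-0.52,-0.48,0.35],"roll":0.643,"gripper":1},{"travel":[-0.52,-0.48,0.65],"roll":0.643,"gripper":1},{"travel":[-0.52,-0.48,0.65],"roll":0.643,"gripper":1},{"travel":[-0.52,-0.48,0.65],"roll":0.643,"gripper":1}]' 40
python3 - <<'E'
from h import *
import pickle
w=bot.camera("wrist");save(w,"pics/w1.png");e=bot.camera("scene");save(e,"pics/e1.png");pickle.dump({"w":w,"e":e},open("d1.pkl","wb"))
s=bot.get_state();print(s["ee_pos"],np.round(s["ee_rot"],3),s["opening"],s["time"])
E
```

```text
time: 1.15
ee_pos: [455.8, -103.7, 103.0]
ee_rot: [[0.329, 0.944, 0.002], [0.944, -0.329, -0.0], [0.0, 0.002, -1.0]]
contact_force: [-0.3, 0.0, 0.6]
opening: -0.1
grip_force: 0.0
[ 457.04776842 -104.54627521  105.12975631] [[ 0.329  0.944  0.007]
 [ 0.944 -0.329 -0.002]
 [ 0.     0.007 -1.   ]] -0.3163805544810383 1.25
```

View pics/w1.png

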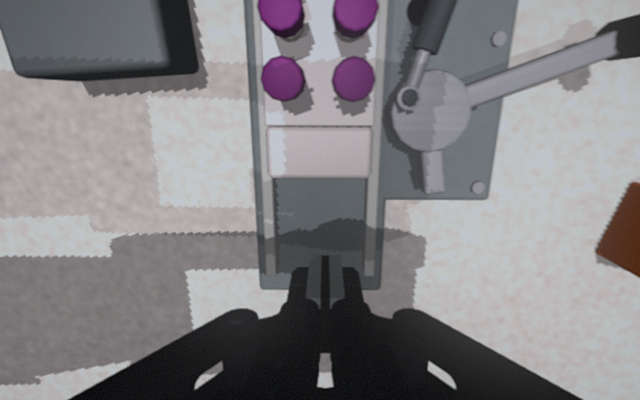

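The picture shows the fingertips at (325,265) in the channel (rails at u 272 and 367), the rack's rear top edge at v=177 (u 268-371), the hub at (431,110) and the nose at (432,185). I'll refine from here.

```bash
python3 - <<'E'
from h import *
import pickle
d=pickle.load(open("d1.pkl","rb"));w=d["w"]; d0=pickle.load(open("d0.pkl","rb"))
ux=np.array([.3305,.9438]);uy=np.array([-.9438,.3305])
for n,p,z in [("rearL",(268,177),58),("rearR",(371,177),58),("hub",(431,110),50),("railLin",(272,260),26),("railRin",(366,260),26),("railLin2",(268,190),26),("railRin2",(368,190),26)]:
    X=plane(w,*p,z);print(n,X.round(1),"along,cross",(X[:2]@ux).round(1),(X[:2]@uy).round(1))
T,r=tri(w,(431,110),d0["wrist"],(307,240));print("hub tri",T,r)
for q in [(213,248),(265,262)]:
    T,r=tri(w,(268 if q[0]==213 else 371,177),d0["wrist"],q);print("rear tri",T,r,T[:2]@ux,T[:2]@uy)
s=bot.get_state();p=np.array(s["ee_pos"][:2]);print("tcp",s["ee_pos"],p@ux,p@uy)
E
```

```text
rearL [438.  -61.3  58. ] along,cross 86.9 -433.7
rearR [490.3 -79.5  58. ] along,cross 87.0 -489.0
hub [531.1 -57.4  50. ] along,cross 121.4 -520.2
railLin [ 412.1 -120.4   26. ] along,cross 22.6 -428.7
railRin [ 472.  -141.2   26. ] along,cross 22.7 -492.2
railLin2 [427.7 -74.1  26. ] along,cross 71.4 -428.2
railRin2 [487.7 -95.   26. ] along,cross 71.5 -491.7
hub tri [531.24853153 -57.60718536  50.67340127] 0.8977709232184704
rear tri [440.4767777  -61.78311671  59.92128885] 4.242144346379216 87.26666947597495 -436.1413028714902
rear tri [490.27084673 -80.34391304  53.69639272] 0.6141463284833316 86.20592971905636 -489.2712884003156
tcp [ 457.04776842 -104.54627521  105.12975631] 52.38351292384819 -465.91422779203367
```

```bash
python3 -m crank '[{"travel":[0,-0.02,0.2],"roll":0,"gripper":1},{"travel":[0,-0.02,0.34],"roll":0,"gripper":1},{"travel":[0,-0.02,0.34],"roll":0,"gripper":1},{"travel":[0.05,-0.02,0.34],"roll":0,"gripper":1},{"travel":[0.09,-0.02,0.34],"roll":0,"gripper":1},{"travel":[0.12,-0.02,0.34],"roll":0,"gripper":1},{"travel":[0.15,-0.02,0.34],"roll":0,"gripper":1},{"travel":[0.18,-0.02,0.34],"roll":0,"gripper":1},{"travel":[0.21,-0.02,0.34],"roll":0,"gripper":1},{"travel":[0.24,-0.02,0.34],"roll":0,"gripper":1},{"travel":[0.26,-0.02,0.34],"roll":0,"gripper":1},{"travel":[0.28,-0.02,0.34],"roll":0,"gripper":1},{"travel":[0.28,-0.02,0.34],"roll":0,"gripper":1}]'
python3 - <<'E'
from h import *
import pickle
w=bot.camera("wrist");save(w,"pics/w2.png");pickle.dump({"w":w},open("d2.pkl","wb"))
ux=np.array([.3305,.9438]);uy=np.array([-.9438,.3305])
s=bot.get_state();p=np.array(s["ee_pos"][:2]);print(s["ee_pos"],p@ux,p@uy,s["contact_force"])
E
```

```text
time: 2.88
ee_pos: [469.8, -51.1, 35.0]
ee_rot: [[0.33, 0.944, 0.002], [0.944, -0.33, -0.004], [-0.003, 0.004, -1.0]]
contact_force: [-1.3, -4.9, 4.3]
opening: -0.1
grip_force: 2.5
[469.83152892 -51.13328561  34.88058397] 107.01972534665347 -460.32654789441546 [-0.30192184 -5.25867072  4.91864092]
```

View pics/w2.png

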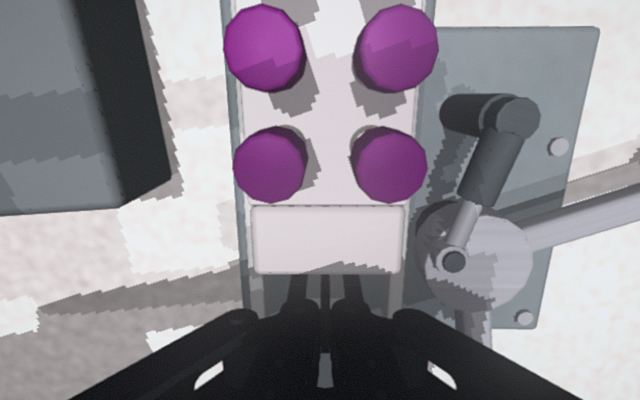

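The picture shows the fingers touching the rack's rear (edge at v≈275, u 253-404) with the rack moving and the hub at (472,258). I'll push on gently.

```bash
python3 - <<'E'
from h import *
import pickle
w=pickle.load(open("d2.pkl","rb"))["w"];ux=np.array([.3305,.9438]);uy=np.array([-.9438,.3305])
for p,z in [((255,273),58),((402,273),58),((475,257),50)]:
    X=plane(w,*p,z)[:2];print(X.round(1),X@ux,X@uy)
E
python3 -m crank '[{"travel":[0.015,0,0],"roll":0,"gripper":1},{"travel":[0.03,0,0],"roll":0,"gripper":1},{"travel":[0.04,0,0],"roll":0,"gripper":1},{"travel":[0.05,0,0],"roll":0,"gripper":1},{"travel":[0.05,0,0],"roll":0,"gripper":1}]'
```

```text
[449.3 -30.3] 119.90210432075219 -434.0968746232113
[500.9 -48.4] 119.9164718401507 -488.753994558372
[530.1 -55.6] 122.70382928087162 -518.6661312708358
time: 3.55
ee_pos: [472.9, -41.9, 34.8]
ee_rot: [[0.33, 0.944, 0.002], [0.944, -0.33, -0.004], [-0.003, 0.003, -1.0]]
contact_force: [-1.9, -6.3, 4.7]
opening: -0.2
grip_force: 3.0
```

```bash
python3 -m crank '[{"travel":[0.01,0,0],"roll":0,"gripper":1},{"travel":[0.02,0,0],"roll":0,"gripper":1},{"travel":[0.02,0,0],"roll":0,"gripper":1}]'; python3 -m crank '[{"travel":[0.01,0,0],"roll":0,"gripper":1},{"travel":[0.015,0,0],"roll":0,"gripper":1},{"travel":[0.015,0,0],"roll":0,"gripper":1}]'
```

```text
time: 3.92
ee_pos: [473.9, -39.1, 34.8]
ee_rot: [[0.33, 0.944, 0.001], [0.944, -0.33, -0.006], [-0.005, 0.003, -1.0]]
contact_force: [-4.0, -8.9, 5.7]
opening: 0.1
grip_force: 4.5
time: 4.3
ee_pos: [473.8, -39.1, 34.9]
ee_rot: [[0.33, 0.944, -0.001], [0.944, -0.33, -0.012], [-0.012, 0.003, -1.0]]
contact_force: [-7.6, -15.7, 7.6]
opening: 0.2
grip_force: 8.8
```

Motion stopped while the force rose, so the rack is at the stop. I'll give a slightly firmer press, then retract and lift.

```bash
python3 -m crank '[{"travel":[0.01,0,0],"roll":0,"gripper":1},{"travel":[0.01,0,0],"roll":0,"gripper":1},{"travel":[-0.1,0,0],"roll":0,"gripper":1},{"travel":[-0.25,0,0],"roll":0,"gripper":1},{"travel":[-0.25,0,-0.2],"roll":0,"gripper":1},{"travel":[-0.25,0,-0.5],"roll":0,"gripper":1},{"travel":[-0.25,0,-0.8],"roll":0,"gripper":1},{"travel":[-0.25,0,-0.8],"roll":0,"gripper":1},{"travel":[-0.25,0,-0.8],"roll":0,"gripper":1}]'
python3 - <<'E'
from h import *
import pickle
w=bot.camera("wrist");save(w,"pics/w3.png");e=bot.camera("side");save(e,"pics/s3.png");pickle.dump({"w":w,"s":e},open("d3.pkl","wb"))
s=bot.get_state();print(s["ee_pos"],s["joint_pos"],s["contact_force"])
E
```

```text
time: 5.42
ee_pos: [457.8, -80.4, 193.1]
ee_rot: [[0.33, 0.944, 0.0], [0.944, -0.33, 0.001], [0.001, -0.0, -1.0]]
contact_force: [0.2, -0.4, -0.3]
opening: -0.4
grip_force: 0.0
[456.85741841 -80.35338552 191.29104521] [-2.96687429e-01 -9.21543662e-02  1.62885972e+00  3.73791000e-04
  1.60868685e+00  3.96905010e-02] [-0.36020394  0.02722978 -0.26293391]
```

View pics/w3.png

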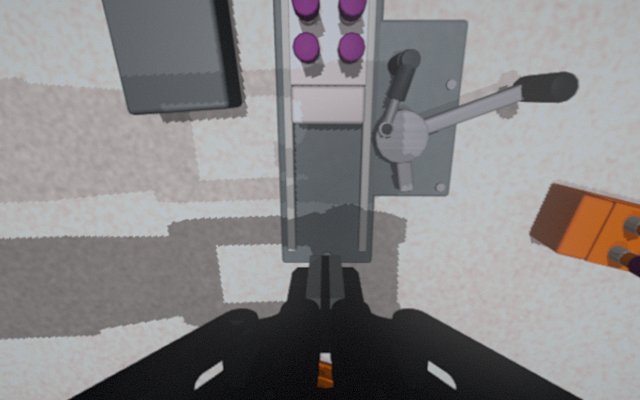

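The rack's rear edge is at v≈123 (u 292-363), the hub at (402,137), the grip's top at (564,86), the nose at (405,188), and the orange look-alike at (585,230). The lever is still open. I'll measure these.

```bash
python3 - <<'E'
from h import *
import pickle
w=pickle.load(open("d3.pkl","rb"))["w"];ux=np.array([.3305,.9438]);uy=np.array([-.9438,.3305])
for n,p,z in [("rear",(292,123),58),("rear",(363,123),58),("hub",(402,137),50),("grip",(563,86),85),("orangeCorner",(531,234),0),("orangeTop",(555,185),46)]:
    X=plane(w,*p,z)[:2];print(n,X.round(1),X@ux,X@uy)
d0=pickle.load(open("d0.pkl","rb"))
print("grip tri",tri(w,(563,86),d0["side"],(374.5,219)),tri(w,(563,86),d0["scene"],(254,179.5)))
P=np.array([531,-58.])
s=bot.get_state();p0=np.array(s["ee_pos"]);Rt=np.array(s["ee_rot"])
A=np.c_[ux,uy]
for off,th in [(50,0),(23,0)]+[(23,t) for t in range(10,81,10)]:
    a=np.radians(70+th);g=105*np.array([np.cos(a),-np.sin(a)]);t=np.array([-np.sin(a),-np.cos(a)])
    X=P+A@(g-off*t); dl=np.append(X-p0[:2],50-p0[2]); print(off,th,X.round(1),"tool travel from now/200",(Rt.T@dl/200).round(3),"grip",(P+A@g).round(1))
E
```

```text
rear [452.3 -19.1] 131.49022829738357 -433.20571643906516
rear [503.2 -36.8] 131.56357976420196 -487.1251999684284
hub [529.7 -58.1] 120.23139498919866 -519.0862151017461
grip [632.3 -55.2] 156.8578160766933 -615.0478044707551
orangeCorner [ 633.5 -201.9] 18.779980407160934 -664.6493479154475
orangeTop [ 638.7 -138.5] 80.39056728007856 -648.5285589431668
grip tri (array([634.62471713, -55.67972646,  82.51641646]), np.float64(1.4009272535280277)) (array([633.95435837, -55.53624854,  81.99483577]), np.float64(0.5486493865674223))
50 0 [635.4  -6.7] tool travel from now/200 [0.642 0.724 0.704] grip [636.  -56.7]
23 0 [635.7 -33.7] tool travel from now/200 [0.515 0.77  0.704] grip [636.  -56.7]
23 10 [638.3 -52.3] tool travel from now/200 [0.432 0.813 0.703] grip [634.6 -75. ]
23 20 [637.7 -71. ] tool travel from now/200 [0.342 0.841 0.703] grip [630.1 -92.7]
23 30 [633.8 -89.3] tool travel from now/200 [0.25  0.853 0.703] grip [ 622.6 -109.4]
23 40 [ 626.8 -106.7] tool travel from now/200 [0.156 0.848 0.703] grip [ 612.3 -124.5]
23 50 [ 616.9 -122.6] tool travel from now/200 [0.065 0.828 0.703] grip [ 599.5 -137.6]
23 60 [ 604.4 -136.5] tool travel from now/200 [-0.022  0.792  0.703] grip [ 584.6 -148.3]
23 70 [ 589.6 -148.1] tool travel from now/200 [-0.101  0.741  0.704] grip [ 568.1 -156.2]
23 80 [ 573.1 -156.9] tool travel from now/200 [-0.17   0.678  0.704] grip [ 550.5 -161.2]
```

The rack's rear is 11.2 mm ahead of the pivot, where home should be at least 10, so it is home. The grip triangulates to (634,−55.6, top ≈82), which matches. The orange corner lies near the arc, so I'll work at z≈60, above its body. Now to the front side of the grip.

```bash
python3 -m crank '[{"travel":[0.64,0.71,0],"roll":-0.667,"gripper":1},{"travel":[0.64,0.71,0],"roll":-0.667,"gripper":1},{"travel":[0.64,0.71,0],"roll":-0.667,"gripper":1},{"travel":[0.64,0.71,0],"roll":-0.667,"gripper":1},{"travel":[0.64,0.71,0.2],"roll":-0.667,"gripper":1},{"travel":[0.64,0.71,0.45],"roll":-0.667,"gripper":1},{"travel":[0.64,0.71,0.65],"roll":-0.667,"gripper":1},{"travel":[0.64,0.71,0.65],"roll":-0.667,"gripper":1},{"travel":[0.64,0.71,0.65],"roll":-0.667,"gripper":1}]'
python3 - <<'E'
from h import *
import pickle
e=bot.camera("side");save(e,"pics/s4.png");f=bot.camera("scene")
a=e["frame"][150:330,230:510,::-1];a=cv2.resize(a,(700,450),interpolation=cv2.INTER_CUBIC);a=np.clip(255*(a/255.)**.6,0,255).astype(np.uint8);cv2.imwrite("pics/s4c.png",a)
ux=np.array([.3305,.9438]);uy=np.array([-.9438,.3305]);A=np.c_[ux,uy];P=np.array([530.2,-58.])
s=bot.get_state();p0=np.array(s["ee_pos"]);Rt=np.array(s["ee_rot"]);print(p0,Rt.round(3))
for th in range(-10,81,10):
    a=np.radians(70+th);u=np.array([np.cos(a),-np.sin(a)]);t=np.array([-np.sin(a),-np.cos(a)])
    X=P+A@(102*u-22.5*t); dl=np.append(X-p0[:2],60-p0[2]); print(th,X.round(1),(Rt.T@dl/200).round(3))
E
```

```text
time: 6.65
ee_pos: [634.4, -7.4, 64.8]
ee_rot: [[-0.012, 1.0, 0.002], [1.0, 0.012, -0.0], [-0.0, 0.002, -1.0]]
contact_force: [0.8, -0.0, 0.6]
opening: -0.2
grip_force: 0.0
[635.72736026  -7.39038324  66.49881463] [[-0.012  1.     0.005]
 [ 1.     0.012 -0.001]
 [-0.001  0.005 -1.   ]]
-10 [626.2 -17. ] [-0.047 -0.048  0.032]
0 [631.9 -34.3] [-0.134 -0.021  0.032]
10 [634.5 -52.3] [-0.224 -0.009  0.033]
20 [633.9 -70.5] [-0.315 -0.013  0.033]
30 [630.2 -88.3] [-0.404 -0.033  0.033]
40 [ 623.4 -105.2] [-0.488 -0.068  0.032]
50 [ 613.8 -120.7] [-0.565 -0.117  0.032]
60 [ 601.6 -134.2] [-0.632 -0.179  0.032]
70 [ 587.3 -145.5] [-0.687 -0.251  0.032]
80 [ 571.2 -154. ] [-0.729 -0.332  0.031]
```

View pics/s4c.png

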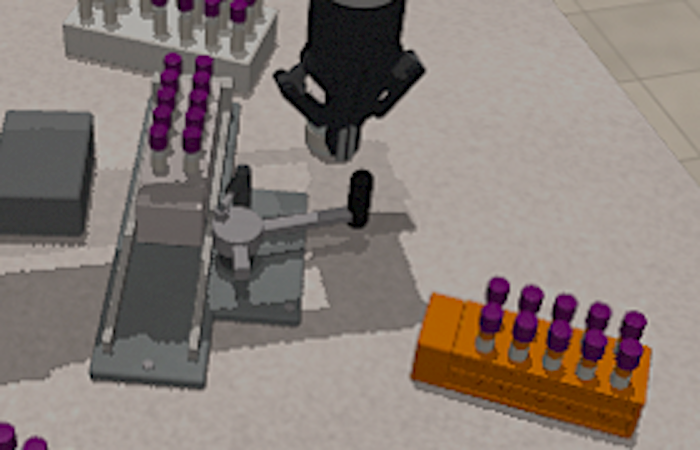

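The picture shows the fingers behind the grip at crop (335,145), the grip at (360,200), and the orange rack well clear. I'll push along the arc to about 30°.

```bash
python3 -m crank '[{"travel":[-0.1,-0.02,0.03],"roll":0,"gripper":1},{"travel":[-0.135,-0.02,0.03],"roll":0,"gripper":1},{"travel":[-0.18,-0.015,0.03],"roll":0.167,"gripper":1},{"travel":[-0.225,-0.01,0.03],"roll":0.333,"gripper":1},{"travel":[-0.27,-0.01,0.03],"roll":0.5,"gripper":1},{"travel":[-0.315,-0.013,0.03],"roll":0.667,"gripper":1},{"travel":[-0.36,-0.022,0.03],"roll":0.833,"gripper":1},{"travel":[-0.405,-0.033,0.03],"roll":1,"gripper":1},{"travel":[-0.405,-0.033,0.03],"roll":1,"gripper":1}]'
python3 - <<'E'
from h import *
e=bot.camera("side");f=bot.camera("scene")
a=e["frame"][170:310,250:450,::-1];a=cv2.resize(a,(400,280));a=np.clip(255*(a/255.)**.6,0,255).astype(np.uint8)
b=cv2.resize(f["frame"][100:240,200:400,::-1],(400,280));cv2.imwrite("pics/s5.png",np.hstack([a,b]))
ux=np.array([.3305,.9438]);uy=np.array([-.9438,.3305]);A=np.c_[ux,uy];P=np.array([530.2,-58.])
s=bot.get_state();p0=np.array(s["ee_pos"]);Rt=np.array(s["ee_rot"]);print(p0,Rt.round(3))
for th in range(30,91,5):
    a=np.radians(70+th);u=np.array([np.cos(a),-np.sin(a)]);t=np.array([-np.sin(a),-np.cos(a)])
    X=P+A@(102*u-22.5*t); dl=np.append(X-p0[:2],60-p0[2]); print(th,X.round(1),(Rt.T@dl/200).round(3))
E
```

```text
time: 7.88
ee_pos: [628.4, -87.9, 57.6]
ee_rot: [[0.489, 0.872, -0.0], [0.872, -0.489, 0.002], [0.002, -0.001, -1.0]]
contact_force: [-0.5, 4.0, 0.5]
opening: 0.1
grip_force: 1.7
[628.56578265 -87.55913985  57.57250813] [[ 0.488  0.873  0.   ]
 [ 0.873 -0.488  0.002]
 [ 0.001 -0.001 -1.   ]]
30 [630.2 -88.3] [ 0.001  0.009 -0.012]
35 [627.1 -96.9] [-0.044  0.017 -0.012]
40 [ 623.4 -105.2] [-0.09   0.02  -0.012]
45 [ 618.9 -113.1] [-0.135  0.02  -0.012]
50 [ 613.8 -120.7] [-0.181  0.016 -0.012]
55 [ 608.  -127.7] [-0.225  0.008 -0.012]
60 [ 601.6 -134.2] [-0.269 -0.004 -0.013]
65 [ 594.7 -140.2] [-0.312 -0.019 -0.013]
70 [ 587.3 -145.5] [-0.353 -0.039 -0.013]
75 [ 579.5 -150.1] [-0.393 -0.062 -0.013]
80 [ 571.2 -154. ] [-0.43  -0.088 -0.013]
85 [ 562.7 -157.3] [-0.465 -0.117 -0.013]
90 [ 553.9 -159.7] [-0.497 -0.15  -0.013]
```

View pics/s5.png

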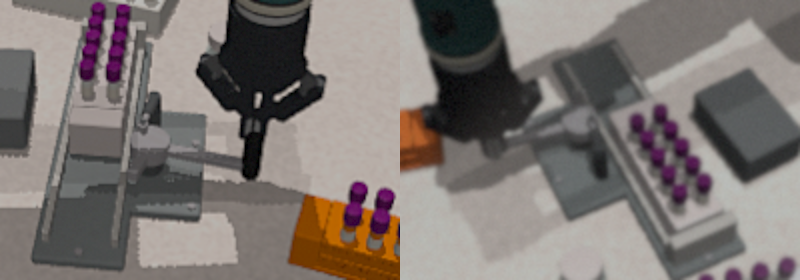

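The lever has turned about 30° with the grip against the fingers (crop (250,150)), the force is 4 N and the rack is still at the stop. I'll continue to 60°.

```bash
python3 -m crank '[{"travel":[-0.044,0.017,0],"roll":0.167,"gripper":1},{"travel":[-0.09,0.02,0],"roll":0.333,"gripper":1},{"travel":[-0.135,0.02,0],"roll":0.5,"gripper":1},{"travel":[-0.18,0.016,0],"roll":0.667,"gripper":1},{"travel":[-0.225,0.008,0],"roll":0.833,"gripper":1},{"travel":[-0.27,-0.004,0],"roll":1,"gripper":1},{"travel":[-0.27,-0.004,0],"roll":1,"gripper":1}]'
python3 - <<'E'
from h import *
ux=np.array([.3305,.9438]);uy=np.array([-.9438,.3305]);A=np.c_[ux,uy];P=np.array([530.2,-58.])
s=bot.get_state();p0=np.array(s["ee_pos"]);Rt=np.array(s["ee_rot"]);print(p0,s["joint_pos"])
for th in range(60,96,5):
    a=np.radians(70+th);u=np.array([np.cos(a),-np.sin(a)]);t=np.array([-np.sin(a),-np.cos(a)])
    X=P+A@(102*u-22.5*t); dl=np.append(X-p0[:2],60-p0[2]); print(th,X.round(1),(Rt.T@dl/200).round(3))
E
```

```text
time: 8.85
ee_pos: [601.3, -135.9, 57.3]
ee_rot: [[0.859, 0.512, 0.0], [0.512, -0.859, -0.001], [-0.001, 0.001, -1.0]]
contact_force: [1.4, 0.6, 0.1]
opening: 0.1
grip_force: 0.2
[ 601.29554493 -135.88385107   57.34797392] [-3.13472656e-01  3.24254883e-01  1.44242999e+00 -1.39436351e-03
  1.37428824e+00  7.20503497e-01]
60 [ 601.6 -134.2] [ 0.006 -0.006 -0.013]
65 [ 594.7 -140.2] [-0.039  0.001 -0.013]
70 [ 587.3 -145.5] [-0.085  0.005 -0.013]
75 [ 579.5 -150.1] [-0.13   0.005 -0.013]
80 [ 571.2 -154. ] [-0.176  0.001 -0.013]
85 [ 562.7 -157.3] [-0.22  -0.007 -0.013]
90 [ 553.9 -159.7] [-0.264 -0.019 -0.013]
95 [ 545.  -161.4] [-0.307 -0.034 -0.013]
```

```bash
python3 -m crank '[{"travel":[-0.04,0,0],"roll":0.167,"gripper":1},{"travel":[-0.085,0.003,0],"roll":0.333,"gripper":1},{"travel":[-0.13,0.003,0],"roll":0.5,"gripper":1},{"travel":[-0.175,0,0],"roll":0.667,"gripper":1},{"travel":[-0.175,0,0],"roll":0.667,"gripper":1},{"travel":[-0.175,0,0],"roll":0.667,"gripper":1},{"travel":[-0.13,0,0],"roll":0.667,"gripper":1},{"travel":[-0.13,0,-0.3],"roll":0.667,"gripper":1},{"travel":[-0.13,0,-0.6],"roll":0.667,"gripper":1},{"travel":[-0.13,0,-0.8],"roll":0.667,"gripper":1},{"travel":[-0.13,0,-0.8],"roll":0.667,"gripper":1},{"travel":[-0.13,0,-0.8],"roll":0.667,"gripper":1}]'
python3 - <<'E'
from h import *
import pickle
e=bot.camera("side");f=bot.camera("wrist");pickle.dump({"s":e,"w":f},open("d6.pkl","wb"))
a=e["frame"][150:320,240:400,::-1];a=cv2.resize(a,(320,340),interpolation=cv2.INTER_CUBIC);a=np.clip(255*(a/255.)**.6,0,255).astype(np.uint8)
b=cv2.resize(f["frame"][:,:,::-1],(480,300));P=np.zeros((340,800,3),np.uint8);P[:,:320]=a;P[:300,320:]=b;cv2.imwrite("pics/s6.png",P)
print(bot.get_state()["contact_force"])
E
```

```text
time: 10.35
ee_pos: [579.2, -147.7, 216.3]
ee_rot: [[0.982, 0.187, -0.001], [0.187, -0.982, 0.0], [-0.001, -0.001, -1.0]]
contact_force: [-0.4, -0.0, -0.6]
opening: 0.1
grip_force: 0.0
[0.22246892 0.45053207 0.53588147]
```

View pics/s6.png

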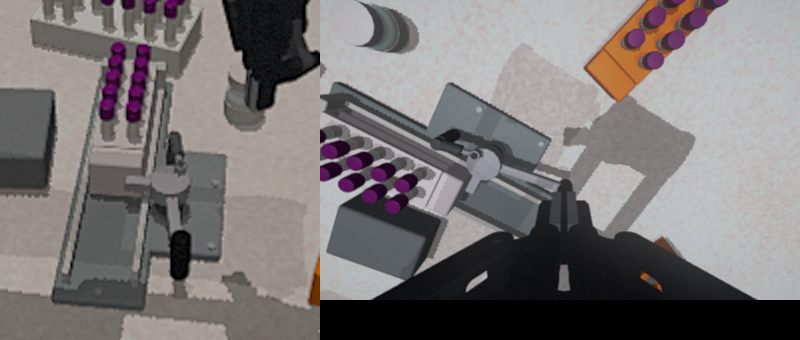

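The nose lies across the channel behind the rack (crop (135,183)), and the grip points back along the dock (top at crop (180,236)). The hand is clear and the jar stands. I'll check the angle and rear position numerically.

```bash
python3 - <<'E'
from h import *
import pickle
d=pickle.load(open("d6.pkl","rb"));s=d["s"];d0=pickle.load(open("d0.pkl","rb"))
f=s["frame"].astype(int)[255:295,320:340].max(2); m=(f<45)
ys,xs=np.nonzero(m);print("dark",ys.min()+255,ys.max()+255)
top=(xs[ys<ys.min()+5].mean()+320,ys.min()+255+3.)
print("grip top px",top,"expected",proj(s,[514,-161.6,85]),"open-side check",proj(s,[511,-163,85]))
for th in (70,80,90,95,100):
    a=np.radians(70.7-70-th);print(th,proj(s,[531+105*np.cos(a),-58+105*np.sin(a),85]).round(1),proj(s,[531+105*np.cos(a),-58+105*np.sin(a),30]).round(1))
# rack shift by caps, side view: matched caps home shift
c=s;hsv=cv2.cvtColor(c["frame"],cv2.COLOR_RGB2HSV);mm=cv2.inRange(hsv,(135,90,25),(165,255,255));mm[:, :275]=0;mm[:,325:]=0;mm[:165]=0;mm[235:]=0
k,_,st,ce=cv2.connectedComponentsWithStats(mm);print(np.round(ce[1:],1).tolist())
d3=pickle.load(open("d3.pkl","rb"))["s"];hsv=cv2.cvtColor(d3["frame"],cv2.COLOR_RGB2HSV);mm=cv2.inRange(hsv,(135,90,25),(165,255,255));mm[:, :275]=0;mm[:,325:]=0;mm[:165]=0;mm[235:]=0
k,_,st,ce=cv2.connectedComponentsWithStats(mm);print(np.round(ce[1:],1).tolist())
E
```

```text
dark 255 294
grip top px (np.float64(327.5217391304348), np.float64(258.0)) expected [331.09146321 266.35044442] open-side check [329.71493883 267.18872617]
70 [358.3 259.2] [356.2 278.5]
80 [350.  262.8] [348.3 282. ]
90 [340.9 265.2] [339.5 284.5]
95 [336.  265.9] [334.8 285.2]
100 [331.1 266.4] [330.1 285.6]
[[298.6, 173.0], [311.1, 173.8], [297.2, 179.6], [310.2, 180.3], [295.9, 186.6], [309.0, 187.5], [294.7, 194.1], [307.6, 194.9], [292.8, 201.4], [306.4, 202.5], [293.0, 210.0], [305.0, 211.0]]
[[300.7, 172.2], [311.7, 181.4], [299.2, 186.6], [308.9, 187.5], [307.5, 194.9], [293.9, 202.4], [306.4, 202.5], [293.0, 210.0], [305.0, 211.0]]
```

The grip's top at (330,267) fits 100° (locked; 90° would be at u=341), and the rack's caps have not moved since it went home. Handing in.

```bash
python3 -c "
from plant import bot
print(bot.hand_in())"
```

```text
the job is handed in; nothing more can be done
None
```

I pushed the rack home against the end stop and snapped the lever over to its locked stop with its nose behind the rack. The hand finished clear, and I handed the job in at about 10.5 s; the hand-in gave no verdict.

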